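# Flip the reorder marker of the empty bin

## Robot

A 6-joint arm with a two-finger parallel gripper is mounted at the origin on the work surface. World frame = base frame: x ahead of the robot, y to its left, z up, the work surface at z = 0. Lengths are in m, angles in rad, forces in N, time in s.
With the tool pointing down it reaches from about 0.275 to 0.75 m from the base axis. Payload 10.2 kg.
Tool frame: the origin (TCP) lies at the very end of the fingers, on their centre line; the grasp point (between the pads) lies 19 mm behind it (bot.grip_depth is the z of the grasp point in the tool frame, in m); z points along the fingers, x is the direction in which the jaws open and shut, and the axes are right-handed (so a half turn about z gives the same grasp; the last joint's range is limited). The gripper opens to 88 mm and grips with 3 to 60 N. Pads are 18 mm wide; open, the fingers measure 123 mm over their backs; the gripper's body (75 mm by 187 mm) begins 45 mm behind the grasp point.
Start: joints at [-1.545, 0.313, 1.498, -0, 1.331, -0.223], TCP at [0.129, -0.509, 0.239] pointing down, gripper open.
Joint ranges: [-2.94, 2.94], [-0.97, 2.17], [0.19, 2.56], [-1.23, 4.37], [0.02, 3.11], [-2.88, 2.88]. Speed limits (rad/s): [2.39, 2.39, 3.01, 3.14, 3.14, 3.14].

## Interface

Orientations are given as a unit quaternion [x, y, z, w].
In Python, from station import bot, vision gives the robot as it stands. The module is installed in compiled form; this text tells all that it offers.
- The arm moves only by the tool step_arm, never from a script. Its arguments are lists of equal length, an entry for each row: "rot": the turn, a rotation vector about the tool's x, y, z in degrees, a list of three; "travel": the shift along the tool's x, y, z in cm, a list of three; "gripper": the closure, from 0 (fully open) to 1 (shut). In form: {"rot": [[ax, ay, az], ...], "travel": [[x, y, z], ...], "gripper": [gripper, ...]}. A call has 1 to 20 rows; each row is the pose to reach, as a shift and turn from the pose commanded when the call began, along the tool's axes at that moment; what a row does not reach only later rows make up. A row lasts 1/12 s, in which the tool goes at most 41.7 mm and 7.16 degrees, less where a joint would pass 70% of its speed; a pose out of reach is approached as far as the arm can. A call with a gripper value outside its range is refused whole. The fingers move at their own pace and stop on an object; "grip_force" is the grip in N (left out, the last holds). Time passes only in rows, so rows that repeat a pose let the fingers close. It gives the time, the measured TCP pose, the force and the opening at its end, in the units of the state.
- bot.read_state(): the state, without advancing time (a new reading comes with each control period).
- vision.get_image(name): name is "scene" or "top" or "wrist"; returns the picture (420x560x3 uint8, red, green, blue); there is no depth.
- vision.camera_model(name): a dict with "K" (3x3 intrinsics, pixels), "dist_coeffs" ([k1, k2, p1, p2, k3] as OpenCV has them; the pictures are not rectified), "R" (3x3) and "t" (3): a world point X has camera coordinates R X + t. Camera axes: x right, y down, z forward; pixel columns grow to the right and rows downward; lengths in m; the calibration is good to about 2 mm. A picture is of the moment at which its call begins: read the wrist's pose just before it. camera_model takes no time and is no camera call; for the wrist camera it gives the pose at the moment of the call.
- bot.hand_in(): hands the job in, once; it reports no verdict.
The state is a dict: "time_s": time; "joint_pos": joint angles; "joint_velocities": joint speeds; "joint_torque": joint torques, N m; "ee_pos": TCP position; "orientation": TCP orientation; "ft_force": force on the tool from outside, world axes, zero at the start; "torque": the same for the moment, N m; "grip_width": finger opening in m.
Only numpy, scipy, OpenCV 4.12 (cv2) and the standard library are available. Lean on these libraries where they do the work, as an engineer would, in place of code of your own. Each camera call takes 0.05 s, during which the arm holds its last target.

## Task

On the guitar maker's bench one of the two small parts bins has run empty. With a fingertip, push that bin's hinged marker paddle up and all the way over its hinge from left to right (as the robot sees it), gently and without gripping it, until it lies fully flat on the right-hand side with its dark face up. Leave the other bin's paddle, the glue bottle, the sanding block and the cup as they are.

Things in the scene. Friction and masses are not known exactly. Their poses are not given: they have to be found in the camera images.
- rack_empty: Fixed wooden base board of the empty bin's station, 255 x 150 x 10 mm, on the bench. Origin on the bench under the paddle's hinge; x runs along the hinge to the bin, away from the robot (yaw within 0.3 rad), y to the left. Board spans x = -65 to 190 mm. Two cheeks at x = +-52 mm (8 thick, 50 wide in y, 80 high) carry the hinge. Bin: open grey box, x = 75 to 185 mm, rim 50 mm high, nothing in it.
- hinge_empty (a point): Middle of the hinge line of the paddle of the empty bin, in the middle of the plate's thickness, 75 mm above the bench.
- edge_empty (a point): Middle of the free edge of the empty bin's paddle, 85 mm from the hinge; moves with the paddle. The space under the paddle is free down to the board (top 10 mm above the bench, ends 75 mm from the hinge), but for four small pins beside the cheeks.
- paddle_empty (a joint): Hinge of the empty bin's wooden paddle (84 mm along the hinge, 6 thick, free edge 85 mm from the hinge, 60 g), rad. 0 = level on the left (+y), pale face up; 1.57 upright; 3.14 (stop) = level on the right, dark face with brass disc up. Starts at 0 to 0.15. Stays at any angle by hinge friction (0.05 N m).
- rack_full: Fixed wooden base board of the stocked bin's station, 255 x 150 x 10 mm, on the bench. Origin on the bench under the paddle's hinge; x runs along the hinge to the bin, away from the robot (yaw within 0.3 rad), y to the left. Board spans x = -65 to 190 mm. Two cheeks at x = +-52 mm (8 thick, 50 wide in y, 80 high) carry the hinge. Its bin holds five dark bridge blanks (fixed).
- hinge_full (a point): Middle of the hinge line of the paddle of the stocked bin, in the middle of the plate's thickness, 75 mm above the bench.
- paddle_full (a joint): Hinge of the stocked bin's wooden paddle (84 mm along the hinge, 6 thick, free edge 85 mm from the hinge, 60 g), rad. 0 = level on the left (+y), pale face up; 1.57 upright; 3.14 (stop) = level on the right, dark face with brass disc up. Starts at 0 to 0.15. Stays at any angle by hinge friction (0.05 N m). Leave alone.
- glue: White glue bottle with an orange cap, 42 mm across, 110 mm high, loose, standing nearer the robot than the two stations. Origin at the centre of its foot. Leave alone.
- sanding_block: Cork sanding block 70 x 45 x 32 mm, loose on the bench out to the robot's left. Origin at the centre of its underside. Leave alone.
- jar: White cup, 66 mm across, 75 mm high, loose on the bench out to the robot's right. Origin at the centre of its foot. Leave alone.

How it is judged:
At the end, for the whole second after the job is handed in: The empty bin's paddle lies flat on the right-hand side (within 8 degrees of its stop) and still; the stocked bin's paddle still lies on its left side (below 0.3 rad); bottle, block and cup within 20 mm of where they stood (value of joint paddle_empty above 3 rad and velocity of joint paddle_empty below 0.1 rad/s and value of joint paddle_full below 0.3 rad and distance of each of glue, sanding_block, jar from where it was at the start of the episode below 0.02 m); the robot touches nothing.
It fails at once if the stocked bin's paddle is swung up (value of joint paddle_full above 0.3 rad).
It fails at once if the empty bin's station or its paddle is pressed or gripped with more than 25 N (contact force between the fingers and rack_empty above 25 N).
It fails at once if the glue bottle is moved more than 20 mm (distance of glue from where it was at the start of the episode above 0.02 m).
It fails at once if the sanding block is moved more than 20 mm (distance of sanding_block from where it was at the start of the episode above 0.02 m).
It fails at once if the cup is moved more than 20 mm (distance of jar from where it was at the start of the episode above 0.02 m).
It also fails if it takes over 38 s, if anything falls off the work surface, if the arm or the gripper's body presses on something with over 40 N, if the wrist force passes 120 N, or if a joint passes its speed limit or range.

## Working session

There is one attempt and no reset: what is moved stays moved. The work goes in short steps, Python scripts to look and compute and a tool call to move; the robot and the scene stay as the last step left them, time stands still between calls to the robot, and variables do not carry over. Pictures are saved under pics/ and viewed, and the job is handed in when it is done.

Besides the shell and the picture viewer there is one more tool, called after "Request:" in YAML: its name, and indented under it one key for each argument. step_arm: Moves the arm, as the interface text tells. Its arguments: {"type":"object","properties":{"rot":{"type":"array","items":{"type":"array","items":{"type":"number"}}},"travel":{"type":"array","items":{"type":"array","items":{"type":"number"}}},"gripper":{"type":"array","items":{"type":"number"}},"grip_force":{"type":"number"}},"required":["rot","travel","gripper"]}

```bash
mkdir -p pics
python3 - <<'E'
from station import bot,vision
import cv2
s=bot.read_state(); print(s)
for n in ["scene","top"]:
    im=vision.get_image(n); cv2.imwrite(f"pics/{n}0.png",im[:,:,::-1])
    m=vision.camera_model(n); print(n,m)
E
```

```text
{'time_s': 0.0, 'joint_pos': array([-1.54540506e+00,  3.13423992e-01,  1.49840899e+00, -2.52825798e-05,
        1.33097979e+00, -2.23375058e-01]), 'joint_velocities': array([-0.00062774, -0.0007783 ,  0.00023435,  0.00115087, -0.00079464,
        0.0008946 ]), 'joint_torque': array([-4.99057642e-04, -4.02199066e+01, -2.52275938e+01,  6.94557815e-02,
        3.51147715e-02, -6.11189171e-05]), 'ee_pos': array([ 0.12924818, -0.50859971,  0.23818495]), 'orientation': array([ 7.89371212e-01, -6.13915888e-01, -3.96126967e-04, -4.64114465e-04]), 'ft_force': array([-0.24491017, -0.70271929,  0.89916602]), 'torque': array([-0.03295179, -0.00809704, -0.02647156]), 'grip_width': 0.08833354737439804}
scene {'K': array([[495.84246143,   0.        , 283.55015128],
       [  0.        , 495.84246143, 206.45028054],
       [  0.        ,   0.        ,   1.        ]]), 'dist_coeffs': array([-0.17211339,  0.        ,  0.        ,  0.        ,  0.        ]), 'R': array([[ 0.78872121,  0.61474608,  0.00247347],
       [ 0.49091665, -0.62741564, -0.60444227],
       [-0.37002662,  0.4779507 , -0.79664511]]), 't': array([-0.39492495, -0.15410391,  1.39287635])}
top {'K': array([[546.30346296,   0.        , 279.38295983],
       [  0.        , 546.30346296, 206.40664349],
       [  0.        ,   0.        ,   1.        ]]), 'dist_coeffs': array([-0.1831906,  0.       ,  0.       ,  0.       ,  0.       ]), 'R': array([[-0.01805659, -0.99961505, -0.02106446],
       [-0.99179673,  0.02057385, -0.12615852],
       [ 0.12654333,  0.01861367, -0.99178643]]), 't': array([0.05006934, 0.48193941, 1.58886887])}
```

View pics/scene0.png

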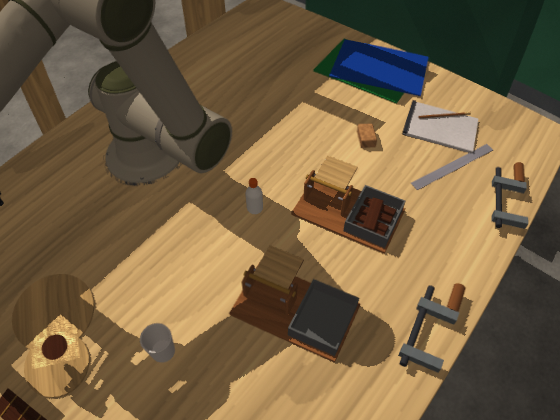

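View pics/top0.png

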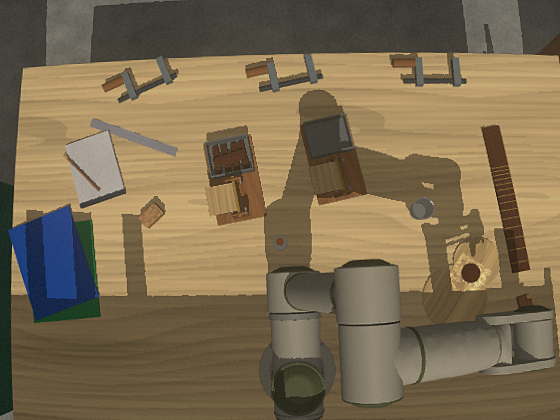

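Run:
```python
import cv2
im=cv2.imread("pics/top0.png")
cv2.imwrite("pics/top0c.png",cv2.resize(im[100:300,150:416],None,fx=3,fy=3,interpolation=cv2.INTER_CUBIC))
```

```text
(no output)
```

View pics/top0c.png

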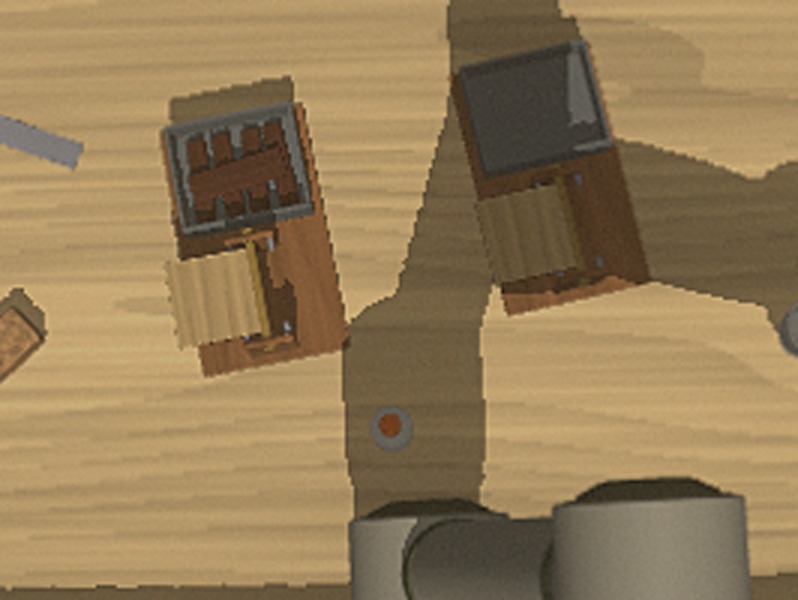

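```bash
cat > h.py <<'E'
import numpy as np,cv2
from station import bot,vision
def ray(n,px,z):
    m=vision.camera_model(n); p=cv2.undistortPoints(np.array([[px]],float),m["K"],m["dist_coeffs"])[0,0]
    R=m["R"];c=-R.T@m["t"];d=R.T@np.array([p[0],p[1],1]); return c+d*(z-c[2])/d[2]
def proj(n,X):
    m=vision.camera_model(n); return cv2.projectPoints(np.array(X,float).reshape(-1,3),cv2.Rodrigues(m["R"])[0],m["t"],m["K"],m["dist_coeffs"])[0][:,0]
def T(pose,p):
    x,y,a=pose;c,s=np.cos(a),np.sin(a);p=np.array(p,float).reshape(-1,3)
    return np.c_[x+c*p[:,0]-s*p[:,1],y+s*p[:,0]+c*p[:,1],p[:,2]]
E
python3 - <<'E'
from h import *
c=lambda u,v:(150+u/3-.33,100+v/3-.33)
for nm,u,v,z in [("nearL",507,315,.01),("nearR",650,279,.01),("rimNL",488,175,.05),("rimNR",612,145,.05),("rimFL",460,70,.05),("rimFR",580,40,.05),("padFL",477,200,.08),("padNL",497,283,.08),("glue",391,425,.11)]:
    print(nm,ray("top",c(u,v),z).round(4))
E
```

```text
nearL [ 0.4883 -0.077   0.01  ]
nearR [ 0.5218 -0.2221  0.01  ]
rimNL [ 0.6231 -0.06    0.05  ]
rimNR [ 0.6512 -0.1841  0.05  ]
rimFL [ 0.7311 -0.0351  0.05  ]
rimFR [ 0.76   -0.1564  0.05  ]
padFL [ 0.5921 -0.0473  0.08  ]
padNL [ 0.5105 -0.0645  0.08  ]
glue [0.3742 0.0393 0.11  ]
```

Run:
```python
import cv2
im=cv2.imread("pics/scene0.png")
cv2.imwrite("pics/scene0c.png",cv2.resize(im[230:370,210:380],None,fx=4,fy=4,interpolation=cv2.INTER_CUBIC))
```

```text
(no output)
```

View pics/scene0c.png

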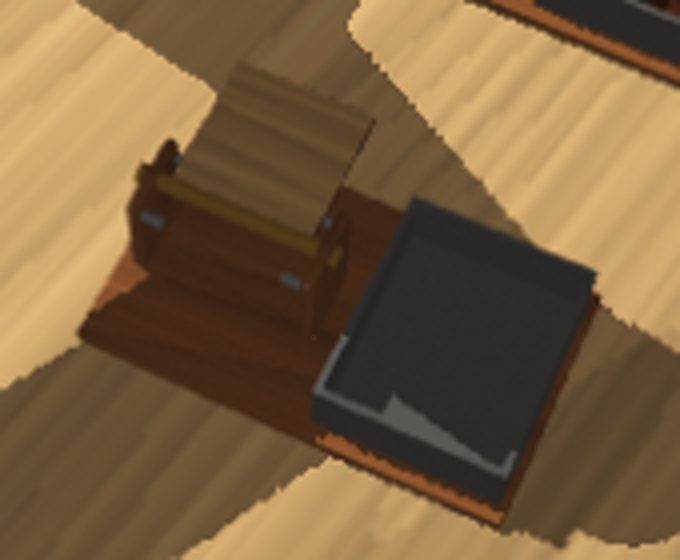

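```bash
cat > fit.py <<'E'
from h import *
from scipy.optimize import least_squares
c=lambda u,v:(150+u/3-.33,100+v/3-.33); s=lambda u,v:(210+u/4-.375,230+v/4-.375)
W=.0625
board={"nL":(-.065,.075,.01),"nR":(-.065,-.075,.01),"fR":(.19,-.075,.01),"rNL":(.075,W,.05),"rNR":(.075,-W,.05),"rFL":(.185,W,.05),"rFR":(.185,-W,.05)}
def pad(th,x): # free edge top corner
    return (x,.085*np.cos(th)-.003*np.sin(th),.075+.085*np.sin(th)+.003*np.cos(th))
obs=[("top","nL",c(507,315)),("top","nR",c(650,279)),("top","rNL",c(488,175)),("top","rNR",c(612,145)),("top","rFL",c(460,70)),("top","rFR",c(580,40)),("top","pN",c(497,283)),("top","pF",c(477,200)),
("scene","nR",s(82,332)),("scene","fR",s(500,518)),("scene","rNL",s(415,198)),("scene","rFL",s(597,272)),("scene","rNR",s(315,390)),("scene","rFR",s(508,472)),("scene","pN",s(240,62)),("scene","pF",s(375,122))]
def res(p,full=False):
    o=[]
    for cam,k,uv in obs:
        q=pad(p[3],-.042) if k=="pN" else pad(p[3],.042) if k=="pF" else board[k]
        o.append(proj(cam,T(p[:3],q))[0]-uv)
    return np.ravel(o) if not full else o
r=least_squares(res,[.567,-.137,.225,.05],loss="soft_l1")
print(r.x.round(4))
for (a,b,_),e in zip(obs,res(r.x,True)): print(a,b,e.round(2))
E
python3 fit.py
```

```text
[ 0.5676 -0.1362  0.2166 -0.0013]
top nL [-0.01  0.11]
top nR [0.47 0.52]
top rNL [-0.36 -1.42]
top rNR [-1.03 -1.  ]
top rFL [ 0.09 -1.2 ]
top rFR [ 0.33 -0.54]
top pN [-0.79  0.86]
top pF [-1.1   0.75]
scene nR [-1.7   0.25]
scene fR [0.52 1.51]
scene rNL [-1.02 -0.05]
scene rFL [-0.14  0.44]
scene rNR [-0.09 -0.67]
scene rFR [0.37 0.05]
scene pN [-0.35  0.21]
scene pF [-0.   -0.93]
```

```bash
cat > plan.py <<'E'
from h import *
from scipy.spatial.transform import Rotation as Ro
P=np.array([.5675,-.136,.217])
def RT(psi,t):
    z=np.array([np.sin(t)*np.cos(psi),np.sin(t)*np.sin(psi),-np.cos(t)]); x=np.array([np.sin(psi),-np.cos(psi),0]); return np.c_[x,np.cross(z,x),z]
def grid(a,b,n): return np.array(np.meshgrid(*[np.linspace(l,h,k) for l,h,k in zip(a,b,n)])).reshape(3,-1).T
F=grid((-.0175,-.009,-.064),(.0175,.009,0),(9,5,33)); B=grid((-.0935,-.0375,-.264),(.0935,.0375,-.064),(21,9,21))
def loc(pose,X):
    d=X-[pose[0],pose[1],0];c,s=np.cos(pose[2]),np.sin(pose[2]); return np.c_[c*d[:,0]+s*d[:,1],-s*d[:,0]+c*d[:,1],d[:,2]]
def theta(L):
    r=np.hypot(L[:,1],L[:,2]-.075); m=(abs(L[:,0])<.042)&(r<.085)
    if not m.any(): return 0
    return (np.mod(np.arctan2(L[m,2]-.075,L[m,1])+1.2,2*np.pi)-1.2+np.arcsin(np.clip(.003/r[m],0,1))).max()
def boxd(L,lo,hi): 
    return np.linalg.norm(np.maximum(np.maximum(np.array(lo)-L,L-np.array(hi)),0),axis=1).min()
def check(tcp,R,P=P,full=None):
    f=tcp+F@R.T; b=tcp+B@R.T; lf,lb=loc(P,f),loc(P,b)
    o={"th":theta(lf),"thB":theta(lb),"zminF":f[:,2].min(),"zminB":b[:,2].min()}
    al=np.r_[lf,lb]; o["cheek"]=min(boxd(al,(-.056,-.025,0),(-.048,.025,.08)),boxd(al,(.048,-.025,0),(.056,.025,.08)))
    o["board"]=boxd(al,(-.065,-.075,0),(.19,.075,.01)); o["bin"]=boxd(al,(.075,-.065,0),(.185,.065,.05))
    a=np.r_[f,b]; g=np.array([.3742,.0393]); m=a[:,2]<.115; o["glue"]=(np.linalg.norm(a[m,:2]-g,axis=1).min()-.021) if m.any() else 9
    if full is not None:
        l=loc(full,a); o["fullst"]=boxd(l,(-.06,-.025,0),(.06,.09,.085)); o["fullb"]=boxd(l,(-.065,-.075,0),(.19,.075,.05))
    return {k:round(float(v),3) for k,v in o.items()}
def w(l): return T(P,l)[0]
c=lambda u,v:(150+u/3-.33,100+v/3-.33)
a,b=ray("top",c(205,377),.01),ray("top",c(350,343),.01); d=a-b; yaw=np.arctan2(-d[0],d[1]); m=(a+b)/2
FULL=np.array([m[0]+.065*np.cos(yaw),m[1]+.065*np.sin(yaw),yaw])
E
python3 - <<'E'
from plan import *
print("full",FULL)
for t in (45,55):
  for psi in (0.0,.1):
    R=RT(psi,np.radians(t)); print(t,psi)
    for l in [(-.015,.12,.045),(-.015,.072,.045),(-.015,.068,.075),(-.015,.06,.1),(-.015,.045,.12),(-.015,.03,.13),(-.015,.0,.135),(-.015,-.03,.125),(-.015,-.055,.1),(-.015,-.06,.085)]:
        print(l,w(l).round(3),check(w(l),R,full=FULL))
E
```

```text
full [0.51121484 0.16730476 0.21160884]
45 0.0
(-0.015, 0.12, 0.045) [ 0.527 -0.022  0.045] {'th': 0.0, 'thB': 0.0, 'zminF': 0.039, 'zminB': 0.064, 'cheek': 0.027, 'board': 0.041, 'bin': 0.095, 'glue': 0.011, 'fullst': 0.059, 'fullb': 0.018}
(-0.015, 0.072, 0.045) [ 0.537 -0.069  0.045] {'th': 0.17, 'thB': 0.865, 'zminF': 0.039, 'zminB': 0.064, 'cheek': 0.018, 'board': 0.029, 'bin': 0.083, 'glue': 0.023, 'fullst': 0.106, 'fullb': 0.057}
(-0.015, 0.068, 0.075) [ 0.538 -0.073  0.075] {'th': 0.618, 'thB': 1.149, 'zminF': 0.069, 'zminB': 0.094, 'cheek': 0.032, 'board': 0.059, 'bin': 0.088, 'glue': 0.052, 'fullst': 0.11, 'fullb': 0.074}
(-0.015, 0.06, 0.1) [ 0.54  -0.081  0.1  ] {'th': 0.944, 'thB': 0.0, 'zminF': 0.094, 'zminB': 0.119, 'cheek': 0.033, 'board': 0.084, 'bin': 0.098, 'glue': 0.151, 'fullst': 0.123, 'fullb': 0.096}
(-0.015, 0.045, 0.12) [ 0.543 -0.095  0.12 ] {'th': 1.214, 'thB': 0.0, 'zminF': 0.114, 'zminB': 0.139, 'cheek': 0.041, 'board': 0.104, 'bin': 0.111, 'glue': 0.179, 'fullst': 0.143, 'fullb': 0.121}
(-0.015, 0.03, 0.13) [ 0.546 -0.11   0.13 ] {'th': 1.433, 'thB': 0.0
[... 6107 characters left out ...]
8, 'zminB': 0.141, 'cheek': 0.054, 'board': 0.118, 'bin': 0.121, 'glue': 9.0, 'fullst': 0.193, 'fullb': 0.162}
(-0.015, -0.03, 0.125) [ 0.559 -0.169  0.125] {'th': 2.45, 'thB': 0.0, 'zminF': 0.118, 'zminB': 0.131, 'cheek': 0.047, 'board': 0.108, 'bin': 0.115, 'glue': 9.0, 'fullst': 0.219, 'fullb': 0.183}
(-0.015, -0.055, 0.1) [ 0.565 -0.193  0.1  ] {'th': 2.941, 'thB': 0.0, 'zminF': 0.093, 'zminB': 0.106, 'cheek': 0.029, 'board': 0.083, 'bin': 0.101, 'glue': 0.157, 'fullst': 0.24, 'fullb': 0.197}
(-0.015, -0.06, 0.085) [ 0.566 -0.198  0.085] {'th': 3.15, 'thB': 1.852, 'zminF': 0.078, 'zminB': 0.091, 'cheek': 0.021, 'board': 0.068, 'bin': 0.093, 'glue': 0.151, 'fullst': 0.244, 'fullb': 0.198}
```

Run:
```python
from plan import *
rows=[]
for t in (35,40,45,50,55,60):
  for psi in (-.2,-.1,0,.1,.2,.3,.4):
    R=RT(psi,np.radians(t))
    for x in (-.03,-.02,-.01,0):
     for z in (.035,.04,.045,.05):
      g=[];f=[];zm=[];o=[];ok=1
      for y in (.115,.095,.075):
        tcp=w((x,y,z)); k=check(tcp,R,full=FULL); g.append(k["glue"]); f.append(min(k["fullst"],k["fullb"])); o.append(min(k["cheek"],k["board"],k["zminB"]))
        L=loc(P,tcp+F@R.T); m=(abs(L[:,0])<.045)&(L[:,1]<.09); zm.append(L[m,2].max() if m.any() else 0)
        Lb=loc(P,tcp+B@R.T); zm.append(.0 if Lb[:,0].max()<-.046 else .05 )
      ov=L[abs(L[:,0])<.042][:,1]
      if max(zm)<.068 and len(ov): rows.append((round(min(g),3),t,psi,x,z,round(max(zm),3),round(min(f),3),round(min(o),3)))
rows.sort(reverse=True)
for r in rows[:25]: print(r)
```

```text
(0.007, 60, 0.4, -0.01, 0.035, np.float64(0.068), 0.048, 0.0)
(0.006, 60, 0.4, -0.02, 0.04, np.float64(0.067), 0.056, 0.0)
(0.006, 60, 0.4, -0.02, 0.035, np.float64(0.062), 0.054, 0.0)
(0.006, 55, 0.4, -0.02, 0.035, np.float64(0.065), 0.054, 0.0)
(0.004, 60, 0.4, -0.03, 0.045, np.float64(0.066), 0.065, 0.009)
(0.004, 60, 0.4, -0.03, 0.04, np.float64(0.061), 0.063, 0.007)
(0.004, 60, 0.4, -0.03, 0.035, np.float64(0.056), 0.061, 0.004)
(0.004, 55, 0.4, -0.03, 0.04, np.float64(0.063), 0.062, 0.005)
(0.004, 55, 0.4, -0.03, 0.035, np.float64(0.058), 0.06, 0.003)
(0.004, 50, 0.4, -0.03, 0.04, np.float64(0.066), 0.062, 0.005)
(0.004, 50, 0.4, -0.03, 0.035, np.float64(0.061), 0.059, 0.003)
(0.004, 45, 0.4, -0.03, 0.035, np.float64(0.065), 0.058, 0.002)
(0.001, 45, -0.2, -0.03, 0.035, np.float64(0.065), 0.006, 0.019)
(-0.004, 45, -0.1, -0.03, 0.035, np.float64(0.065), 0.016, 0.019)
(-0.005, 60, 0.3, -0.01, 0.035, np.float64(0.066), 0.039, 0.0)
(-0.006, 60, 0.3, -0.02, 0.04, np.float64(0.065), 0.047, 0.007)
(-0.006, 60, 0.3, -0.02, 0.035, np.float64(0.06), 0.044, 0.004)
(-0.006, 55, 0.3, -0.02, 0.035, np.float64(0.064), 0.045, 0.003)
(-0.007, 60, 0.3, -0.03, 0.045, np.float64(0.065), 0.055, 0.018)
(-0.007, 60, 0.3, -0.03, 0.04, np.float64(0.06), 0.053, 0.015)
(-0.007, 60, 0.3, -0.03, 0.035, np.float64(0.055), 0.051, 0.013)
(-0.007, 55, 0.3, -0.03, 0.045, np.float64(0.067), 0.056, 0.016)
(-0.007, 55, 0.3, -0.03, 0.04, np.float64(0.062), 0.053, 0.014)
(-0.007, 55, 0.3, -0.03, 0.035, np.float64(0.057), 0.051, 0.011)
(-0.007, 50, 0.3, -0.03, 0.04, np.float64(0.065), 0.053, 0.012)
```

Run:
```python
from plan import *
rows=[]
for roll in (0,90):
 for t in (40,45,50,55,60):
  for psi in (-1.4,-1.2,-1.0,-.8,-.6,-.4):
    R=RT(psi,np.radians(t))@Ro.from_euler('z',roll,degrees=True).as_matrix()
    for x in (-.03,-.01,.01):
     for z in (.035,.04,.045):
      g=[];f=[];zm=[];o=[]
      for y in (.13,.11,.09,.07,.06):
        tcp=w((x,y,z)); k=check(tcp,R,full=FULL); 
        L=loc(P,tcp+F@R.T); m=(abs(L[:,0])<.045)&(L[:,1]<.09); mz=L[m,2].max() if m.any() else 0
        if mz>.068: break
        g.append(k["glue"]); f.append(min(k["fullst"],k["fullb"])); o.append(min(k["cheek"],k["board"],k["zminB"],k["zminF"])); last=y
        Lb=loc(P,tcp+B@R.T); lbm=abs(Lb[:,0])<.045
        if (lbm&(Lb[:,1]<.09)&(Lb[:,2]<.12)).any(): break
      if g and last<=.07: rows.append((round(min(min(g),min(f)),3),roll,t,psi,x,z,last,round(mz,3),round(min(g),3),round(min(f),3),round(min(o),3)))
rows.sort(reverse=True)
for r in rows[:40]: print(*r)
```

```text
0.017 0 50 -1.4 -0.01 0.035 0.07 0.071 0.03 0.017 0.018
0.016 0 50 -1.4 0.01 0.035 0.07 0.071 0.05 0.016 0.018
0.013 0 55 -1.4 0.01 0.04 0.07 0.071 0.05 0.013 0.023
0.013 0 55 -1.4 -0.01 0.04 0.07 0.071 0.03 0.013 0.023
0.01 0 55 -1.4 -0.03 0.04 0.07 0.071 0.01 0.014 0.023
0.01 0 50 -1.2 0.01 0.035 0.07 0.065 0.026 0.01 0.018
0.01 0 50 -1.4 -0.03 0.035 0.07 0.071 0.01 0.017 0.018
0.009 0 55 -1.4 -0.01 0.035 0.06 0.066 0.03 0.009 0.018
0.009 0 55 -1.4 -0.03 0.035 0.06 0.066 0.01 0.009 0.018
0.008 0 55 -1.4 0.01 0.035 0.06 0.066 0.05 0.008 0.018
0.007 0 55 -1.2 0.01 0.04 0.07 0.074 0.023 0.007 0.023
0.006 0 50 -1.2 -0.01 0.035 0.07 0.074 0.006 0.01 0.018
0.005 0 60 -1.4 0.01 0.045 0.07 0.073 0.05 0.005 0.027
0.005 0 60 -1.4 -0.01 0.045 0.07 0.073 0.03 0.005 0.027
0.005 0 60 -1.4 -0.03 0.045 0.07 0.073 0.01 0.005 0.027
0.003 0 55 -1.2 -0.01 0.04 0.07 0.074 0.003 0.007 0.023
0.002 0 55 -1.2 0.01 0.035 0.07 0.069 0.023 0.002 0.018
0.002 0 55 -1.2 -0.01 0.035 0.07 0.069 0.003 0.002 0.018
0.001 0 60 -1.4 -0.03 0.04 0.06 0.068 0.01 0.001 0.022
0.0 90 60 -1.2 0.01 0.035 0.07 0.073 0.079 0.0 -
[... 373 characters left out ...]
0.0 0.022
0.0 0 60 -1.2 0.01 0.035 0.06 0.064 0.021 0.0 0.017
0.0 0 60 -1.2 -0.01 0.045 0.07 0.074 0.003 0.0 0.027
0.0 0 60 -1.2 -0.01 0.04 0.07 0.069 0.003 0.0 0.022
0.0 0 60 -1.2 -0.01 0.035 0.06 0.064 0.001 0.0 0.017
0.0 0 60 -1.4 0.01 0.04 0.06 0.068 0.05 0.0 0.022
0.0 0 60 -1.4 0.01 0.035 0.06 0.063 0.05 0.0 0.017
0.0 0 60 -1.4 -0.01 0.04 0.06 0.068 0.03 0.0 0.022
0.0 0 60 -1.4 -0.01 0.035 0.06 0.063 0.03 0.0 0.017
0.0 0 60 -1.4 -0.03 0.035 0.06 0.063 0.01 0.0 0.017
-0.006 0 55 -1.0 0.01 0.035 0.07 0.065 -0.006 0.0 0.018
-0.012 0 60 -1.0 0.01 0.04 0.07 0.072 -0.012 0.0 0.022
-0.013 0 50 -1.2 -0.03 0.035 0.07 0.073 -0.013 0.01 0.018
-0.015 0 60 -1.0 0.01 0.035 0.06 0.067 -0.015 0.0 0.017
```

```bash
cat >> plan.py <<'E'
def cmd(pos,R,base=None):
    s=bot.read_state(); p0=s["ee_pos"];R0=Ro.from_quat(s["orientation"]).as_matrix()
    rv=Ro.from_matrix(R0.T@R).as_rotvec(degrees=True); tr=R0.T@(np.array(pos)-p0)*100
    print("rot",rv.round(2),"travel",tr.round(2))
Z180=np.diag([-1.,-1,1])
def RG(psi,t): return RT(psi,np.radians(t))@Z180
E
python3 - <<'E'
from plan import *
cmd((.50,.09,.30),RG(-1.4,0)); cmd((.50,.09,.30),RG(-1.4,50))
E
```

```text
rot [-6.000e-02  4.000e-02 -8.553e+01] travel [-48.9  -50.68  -6.11]
rot [-40.2   37.16 -79.6 ] travel [-48.9  -50.68  -6.11]
```

Request:
step_arm:
  rot:
    - [0,0,-5]
    - [0,0,-10]
    - [0,0,-15]
    - [0,0,-20]
    - [0,0,-25]
    - [0,0,-30]
    - [0,0,-35]
    - [0,0,-40]
    - [0,0,-45]
    - [0,0,-50]
    - [0,0,-55]
    - [0,0,-60]
    - [0,0,-65]
    - [0,0,-70]
    - [0,0,-75]
    - [0,0,-80]
    - [0,0,-85.5]
    - [0,0,-85.5]
    - [0,0,-85.5]
    - [0,0,-85.5]
  travel:
    - [-2.7,-2.8,-1.5]
    - [-5.4,-5.6,-3]
    - [-8.1,-8.4,-4.5]
    - [-10.9,-11.2,-6.1]
    - [-13.6,-14.1,-6.1]
    - [-16.3,-16.9,-6.1]
    - [-19,-19.7,-6.1]
    - [-21.7,-22.5,-6.1]
    - [-24.4,-25.3,-6.1]
    - [-27.2,-28.1,-6.1]
    - [-29.9,-31,-6.1]
    - [-32.6,-33.8,-6.1]
    - [-35.3,-36.6,-6.1]
    - [-38,-39.4,-6.1]
    - [-40.7,-42.2,-6.1]
    - [-43.5,-45,-6.1]
    - [-46.2,-47.9,-6.1]
    - [-48.9,-50.7,-6.1]
    - [-48.9,-50.7,-6.1]
    - [-48.9,-50.7,-6.1]
  gripper: [1,1,1,1,1,1,1,1,1,1,1,1,1,1,1,1,1,1,1,1]
  grip_force: 5

```text
time_s: 1.77
ee_pos: [0.5003, 0.0911, 0.2989]
orientation: [0.996, 0.086, -0.001, -0.0]
ft_force: [0.2, -0.7, 0.3]
grip_width: 0.0003
```

Run:
```python
from plan import *
s=bot.read_state(); print(s["joint_pos"].round(3),s["grip_width"])
cmd((.50,.09,.30),RG(-1.4,50)); cmd((.52,.085,.30),RG(-1.4,50))
```

```text
[-0.05   0.24   1.437 -0.     1.466 -0.223] 0.000312765043509342
rot [-5.001e+01  3.000e-02  1.600e-01] travel [-0.05  0.11 -0.11]
rot [-5.001e+01  3.000e-02  1.600e-01] travel [ 1.83  0.94 -0.12]
```

Request:
step_arm:
  rot:
    - [-6,0,0]
    - [-12,0,0]
    - [-18,0,0]
    - [-24,0,0]
    - [-30,0,0]
    - [-36,0,0]
    - [-42,0,0]
    - [-50,0,0]
    - [-50,0,0]
    - [-50,0,0]
  travel:
    - [0.5,0,0]
    - [1,0,0]
    - [1.8,0,0]
    - [1.8,0,0]
    - [1.8,0,0]
    - [1.8,0,0]
    - [1.8,0,0]
    - [1.8,0,0]
    - [1.8,0,0]
    - [1.8,0,0]
  gripper: [1,1,1,1,1,1,1,1,1,1]

```text
time_s: 2.6
ee_pos: [0.5175, 0.0926, 0.2988]
orientation: [0.903, 0.078, 0.035, 0.42]
ft_force: [0.4, 0.2, 0.4]
grip_width: 0.0
```

Run:
```python
from plan import *
s=bot.read_state(); print(s["joint_pos"].round(3)); print(Ro.from_quat(s["orientation"]).as_matrix().round(2))
for n in("scene","top"): cv2.imwrite(f"pics/{n}1.png",vision.get_image(n)[:,:,::-1])
R=RG(-1.4,50); cmd((.52,.085,.30),R)
e=np.array(w((0,.075,.036))); print(e)
for d in (.2,.15,.1,.05,0):
    p=e-R[:,2]*d; print(d,p.round(3),loc(P,p[None])[0].round(3),check(p,R,full=FULL)); cmd(p,R)
```

```text
[ 0.313  0.413  1.431 -0.861  1.504  0.298]
[[ 0.99  0.11  0.13]
 [ 0.17 -0.63 -0.75]
 [-0.    0.76 -0.64]]
rot [-0.18  0.06 -0.11] travel [0.07 0.45 0.58]
[ 0.55135243 -0.06275892  0.036     ]
0.2 [0.525 0.088 0.165] [0.007 0.228 0.165] {'th': 0.0, 'thB': 0.0, 'zminF': 0.158, 'zminB': 0.177, 'cheek': 0.218, 'board': 0.216, 'bin': 0.204, 'glue': 9.0, 'fullst': 0.088, 'fullb': 0.108}
rot [-0.18  0.06 -0.11] travel [  0.64 -10.05   9.14]
0.15 [0.532 0.05  0.132] [0.005 0.19  0.132] {'th': 0.0, 'thB': 0.0, 'zminF': 0.126, 'zminB': 0.145, 'cheek': 0.171, 'board': 0.166, 'bin': 0.157, 'glue': 9.0, 'fullst': 0.063, 'fullb': 0.084}
rot [-0.18  0.06 -0.11] travel [  0.65 -10.03  14.14]
0.1 [0.538 0.013 0.1  ] [0.004 0.152 0.1  ] {'th': 0.0, 'thB': 0.0, 'zminF': 0.093, 'zminB': 0.113, 'cheek': 0.126, 'board': 0.117, 'bin': 0.112, 'glue': 0.046, 'fullst': 0.058, 'fullb': 0.063}
rot [-0.18  0.06 -0.11] travel [  0.65 -10.02  19.14]
0.05 [ 0.545 -0.025  0.068] [0.002 0.113 0.068] {'th': 0.0, 'thB': 0.0, 'zminF': 0.061, 'zminB': 0.081, 'cheek': 0.087, 'board': 0.067, 'bin': 0.074, 'glue': 0.043, 'fullst': 0.058, 'fullb': 0.052}
rot [-0.18  0.06 -0.11] travel [  0.66 -10.    24.14]
0 [ 0.551 -0.063  0.036] [0.    0.075 0.036] {'th': -0.209, 'thB': 0.0, 'zminF': 0.029, 'zminB': 0.048, 'cheek': 0.053, 'board': 0.02, 'bin': 0.058, 'glue': 0.043, 'fullst': 0.058, 'fullb': 0.052}
rot [-0.18  0.06 -0.11] travel [ 0.66 -9.98 29.14]
```

View pics/scene1.png

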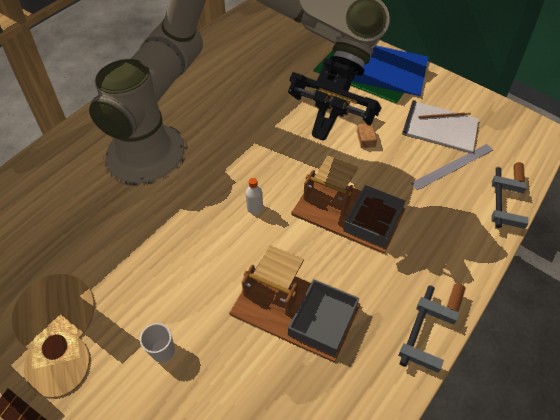

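View pics/top1.png

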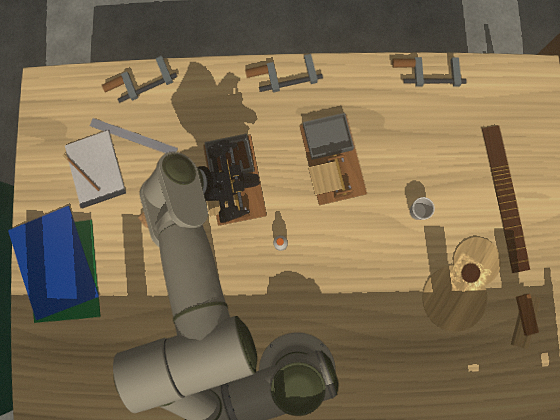

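Run:
```python
from plan import *
def tri(a,b):
    A=[];v=[]
    for n,px in(("top",a),("scene",b)):
        m=vision.camera_model(n);p=cv2.undistortPoints(np.array([[px]],float),m["K"],m["dist_coeffs"])[0,0]
        R=m["R"];c=-R.T@m["t"];d=R.T@np.array([p[0],p[1],1]);d/=np.linalg.norm(d);M=np.eye(3)-np.outer(d,d);A.append(M);v.append(M@c)
    X=np.linalg.lstsq(np.vstack(A),np.hstack(v),rcond=None)[0]; return X,[np.linalg.norm(M@X-k) for M,k in zip(A,v)]
print(tri((180,170),(365,18)))
s=bot.read_state();R=Ro.from_quat(s["orientation"]).as_matrix()
for d in (.1,.2,.25,.3): print(d,s["ee_pos"]-R[:,2]*d)
```

```text
(array([0.50639522, 0.24352676, 0.5018093 ]), [np.float64(0.0009640399029500085), np.float64(0.0009640399029496299)])
0.1 [0.5051739  0.16740514 0.36481006]
0.2 [0.49229394 0.24271695 0.42932547]
0.25 [0.48585396 0.28037285 0.46158318]
0.3 [0.47941398 0.31802876 0.49384088]
```

Request:
step_arm:
  rot:
    - [0,0,0]
    - [0,0,0]
    - [0,0,0]
    - [0,0,0]
    - [0,0,0]
    - [0,0,0]
    - [0,0,0]
    - [0,0,0]
    - [0,0,0]
    - [0,0,0]
  travel:
    - [0.1,-1.5,1.5]
    - [0.2,-3,3]
    - [0.3,-5,5]
    - [0.5,-7,7]
    - [0.6,-9,9]
    - [0.6,-10,11]
    - [0.6,-10,13]
    - [0.6,-10,14]
    - [0.6,-10,14]
    - [0.6,-10,14]
  gripper: [1,1,1,1,1,1,1,1,1,1]

```text
time_s: 3.53
ee_pos: [0.5316, 0.0511, 0.1343]
orientation: [0.903, 0.076, 0.036, 0.421]
ft_force: [0.7, 0.1, 0.6]
grip_width: 0.0003
```

Run:
```python
from plan import *
s=bot.read_state(); print(s["joint_pos"].round(3))
for n in("scene","top"): cv2.imwrite(f"pics/{n}2.png",vision.get_image(n)[:,:,::-1])
R=RG(-1.4,50)
e=np.array(w((0,.075,.036)))
print(loc(P,s["ee_pos"][None]))
for d in (.1,.05,0): cmd(e-R[:,2]*d,R)
```

```text
[ 0.233  0.598  1.619 -0.953  1.215  0.556]
[[0.00522996 0.19044264 0.13427255]]
rot [-0.03 -0.05 -0.14] travel [-0.02 -0.06  5.25]
rot [-0.03 -0.05 -0.14] travel [-0.02 -0.06 10.25]
rot [-0.03 -0.05 -0.14] travel [-0.03 -0.05 15.25]
```

View pics/scene2.png

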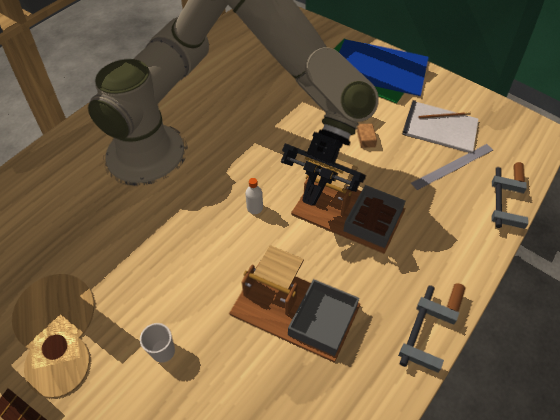

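View pics/top2.png

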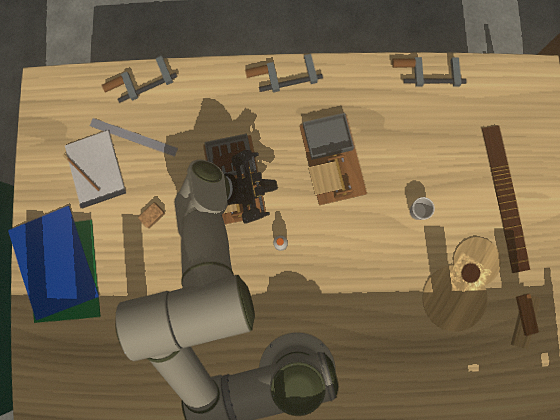

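Request:
step_arm:
  rot:
    - [0,0,0]
    - [0,0,0]
    - [0,0,0]
    - [0,0,0]
    - [0,0,0]
    - [0,0,0]
    - [0,0,0]
    - [0,0,0]
  travel:
    - [0,0,1.5]
    - [0,0,3]
    - [0,0,4.5]
    - [0,0,6]
    - [0,0,7.5]
    - [0,0,9]
    - [0,0,10]
    - [0,0,10]
  gripper: [1,1,1,1,1,1,1,1]

```text
time_s: 4.3
ee_pos: [0.544, -0.0248, 0.0681]
orientation: [0.903, 0.077, 0.035, 0.421]
ft_force: [0.6, 0.2, -0.1]
grip_width: 0.0006
```

Run:
```python
from plan import *
s=bot.read_state(); print(s["joint_pos"].round(3))
for n in("scene","top"): 
    im=vision.get_image(n)[:,:,::-1]
    c=im[100:330,210:440] if n=="scene" else im[90:290,160:390]
    cv2.imwrite(f"pics/{n}3.png",cv2.resize(c,None,fx=2.6,fy=2.6,interpolation=cv2.INTER_CUBIC))
R=RG(-1.4,50)
e=np.array(w((0,.075,.036)))
print(loc(P,s["ee_pos"][None]), proj("scene",s["ee_pos"]),proj("top",s["ee_pos"]))
for d in (.05,0): cmd(e-R[:,2]*d,R)
```

```text
[ 0.089  0.685  1.692 -1.087  1.04   0.642]
[[0.00094741 0.11362166 0.06810765]] [[291.91553141 244.89349974]] [[301.24030647 183.51142125]]
rot [ 0.    0.02 -0.05] travel [0.03 0.01 0.17]
rot [ 0.    0.02 -0.05] travel [0.03 0.01 5.17]
```

View pics/scene3.png

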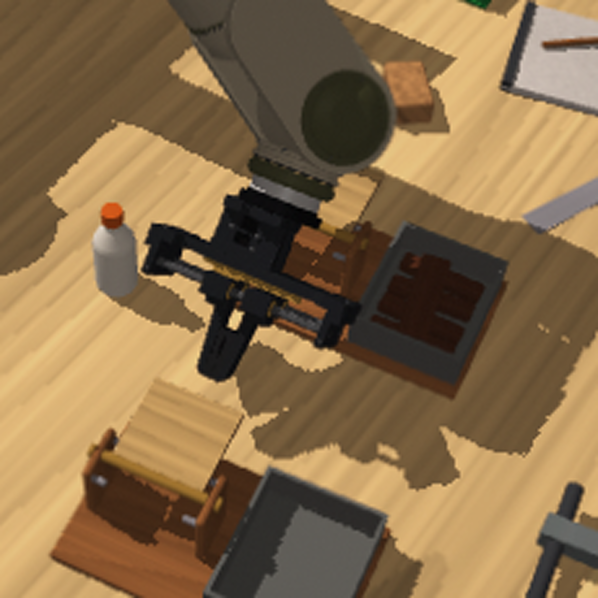

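View pics/top3.png

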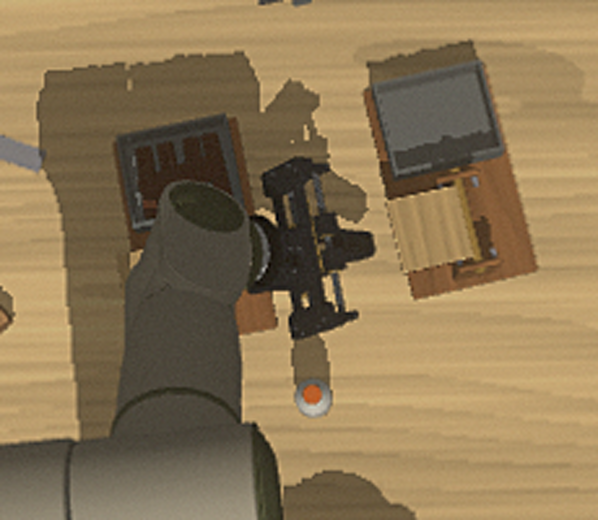

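Request:
step_arm:
  rot:
    - [0,0,0]
    - [0,0,0]
    - [0,0,0]
    - [0,0,0]
    - [0,0,0]
    - [0,0,0]
    - [0,0,0]
    - [0,0,0]
  travel:
    - [0,0,0.8]
    - [0,0,1.6]
    - [0,0,2.4]
    - [0,0,3.2]
    - [0,0,4]
    - [0,0,4.8]
    - [0,0,5]
    - [0,0,5]
  gripper: [1,1,1,1,1,1,1,1]

```text
time_s: 5.07
ee_pos: [0.5504, -0.0622, 0.0362]
orientation: [0.903, 0.077, 0.035, 0.421]
ft_force: [-0.7, 0.9, -0.8]
grip_width: 0.0005
```

Run:
```python
from plan import *
s=bot.read_state(); print(s["joint_pos"].round(3))
for n in("scene","top"): 
    im=vision.get_image(n)[:,:,::-1]
    c=im[130:330,210:410] if n=="scene" else im[90:290,160:390]
    cv2.imwrite(f"pics/{n}4.png",cv2.resize(c,None,fx=2.9,fy=2.9,interpolation=cv2.INTER_CUBIC))
R=RG(-1.4,50)
print(loc(P,s["ee_pos"][None]))
for t in (50,42):
  for l in [(0,.075,.06),(0,.073,.08),(0,.065,.1),(0,.055,.115),(0,.045,.125),(0,.035,.13),(0,.02,.137),(0,.01,.14),(0,0,.14)]:
    R=RG(-1.4,t); print(t,l,check(w(l),R,full=FULL)); cmd(w(l),R)
```

```text
[ 0.017  0.739  1.707 -1.167  0.967  0.691]
[[-0.0007751   0.07576077  0.03617407]]
50 (0, 0.075, 0.06) {'th': 0.092, 'thB': 0.0, 'zminF': 0.053, 'zminB': 0.072, 'cheek': 0.053, 'board': 0.043, 'bin': 0.059, 'glue': 0.044, 'fullst': 0.076, 'fullb': 0.07}
rot [ 0.    0.02 -0.03] travel [ 0.04  1.86 -1.39]
50 (0, 0.073, 0.08) {'th': 0.321, 'thB': 0.0, 'zminF': 0.073, 'zminB': 0.092, 'cheek': 0.052, 'board': 0.063, 'bin': 0.063, 'glue': 0.053, 'fullst': 0.093, 'fullb': 0.087}
rot [ 0.    0.02 -0.03] travel [ 0.05  3.52 -2.53]
50 (0, 0.065, 0.1) {'th': 0.578, 'thB': 0.0, 'zminF': 0.093, 'zminB': 0.112, 'cheek': 0.053, 'board': 0.083, 'bin': 0.072, 'glue': 0.072, 'fullst': 0.113, 'fullb': 0.108}
rot [ 0.    0.02 -0.03] travel [ 0.09  5.57 -3.2 ]
50 (0, 0.055, 0.115) {'th': 0.814, 'thB': 0.0, 'zminF': 0.108, 'zminB': 0.127, 'cheek': 0.054, 'board': 0.098, 'bin': 0.082, 'glue': 0.175, 'fullst': 0.131, 'fullb': 0.125}
rot [ 0.    0.02 -0.03] travel [ 0.14  7.36 -3.4 ]
50 (0, 0.045, 0.125) {'th': 1.021, 'thB': 0.0, 'zminF': 0.118, 'zminB': 0.137, 'cheek': 0.055, 'board': 0.108, 'bin': 0.089, 
[... 2257 characters left out ...]
    0.02 -0.03] travel [ 0.23  9.79 -2.83]
42 (0, 0.02, 0.137) {'th': 1.432, 'thB': 0.0, 'zminF': 0.131, 'zminB': 0.159, 'cheek': 0.059, 'board': 0.121, 'bin': 0.099, 'glue': 9.0, 'fullst': 0.191, 'fullb': 0.177}
rot [ 8.    0.02 -0.03] travel [ 0.3  11.29 -2.13]
42 (0, 0.01, 0.14) {'th': 1.578, 'thB': 0.0, 'zminF': 0.134, 'zminB': 0.162, 'cheek': 0.062, 'board': 0.124, 'bin': 0.102, 'glue': 9.0, 'fullst': 0.201, 'fullb': 0.187}
rot [ 8.    0.02 -0.03] travel [ 0.35 12.17 -1.56]
42 (0, 0, 0.14) {'th': 1.718, 'thB': 0.0, 'zminF': 0.134, 'zminB': 0.162, 'cheek': 0.062, 'board': 0.124, 'bin': 0.102, 'glue': 9.0, 'fullst': 0.208, 'fullb': 0.194}
rot [ 8.    0.02 -0.03] travel [ 0.4  12.81 -0.8 ]
```

View pics/scene4.png

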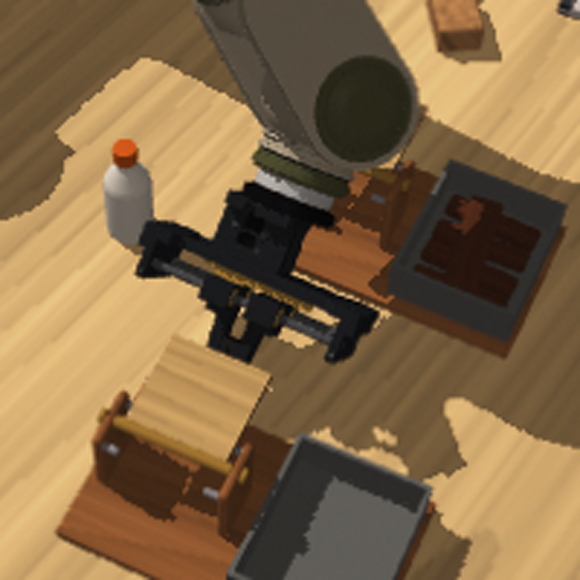

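View pics/top4.png

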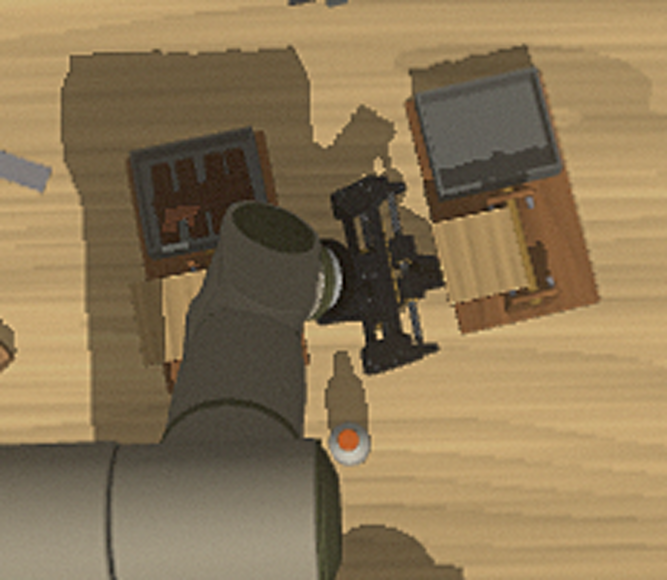

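Request:
step_arm:
  rot:
    - [0,0,0]
    - [0,0,0]
    - [0,0,0]
    - [0,0,0]
    - [0,0,0]
    - [1,0,0]
    - [2,0,0]
    - [3,0,0]
    - [4,0,0]
    - [4,0,0]
    - [4,0,0]
  travel:
    - [0,0.6,-0.5]
    - [0,1.2,-0.9]
    - [0,1.9,-1.4]
    - [0,2.4,-1.8]
    - [0,3,-2.2]
    - [0.1,3.5,-2.5]
    - [0.1,4.2,-2.8]
    - [0.1,4.9,-3]
    - [0.1,5.6,-3.2]
    - [0.1,5.6,-3.2]
    - [0.1,5.6,-3.2]
  gripper: [1,1,1,1,1,1,1,1,1,1,1]

```text
time_s: 6.08
ee_pos: [0.5537, -0.0729, 0.1009]
orientation: [0.917, 0.078, 0.034, 0.39]
ft_force: [-0.6, -0.0, -0.1]
grip_width: 0.0007
```

Run:
```python
from plan import *
s=bot.read_state(); print(s["joint_pos"].round(3))
for n in("scene",): 
    im=vision.get_image(n)[:,:,::-1]
    c=im[130:330,210:410] if n=="scene" else im[90:290,160:390]
    cv2.imwrite(f"pics/{n}5.png",cv2.resize(c,None,fx=2.9,fy=2.9,interpolation=cv2.INTER_CUBIC))
print(loc(P,s["ee_pos"][None]))
for t in (42,):
  for l in [(0,.055,.115),(0,.045,.125),(0,.035,.13),(0,.02,.137),(0,.01,.14),(0,0,.14),(0,-.012,.14)]:
    R=RG(-1.4,t); print(t,l,check(w(l),R)["th"]); cmd(w(l),R)
```

```text
[-0.026  0.598  1.692 -1.024  0.973  0.469]
[[9.37810934e-05 6.45871400e-02 1.00895221e-01]]
42 (0, 0.055, 0.115) 0.82
rot [ 4.03  0.01 -0.04] travel [ 0.05  1.74 -0.31]
42 (0, 0.045, 0.125) 1.025
rot [ 4.03  0.01 -0.04] travel [ 0.1   3.15 -0.29]
42 (0, 0.035, 0.13) 1.192
rot [ 4.03  0.01 -0.04] travel [0.15 4.2  0.09]
42 (0, 0.02, 0.137) 1.432
rot [ 4.03  0.01 -0.04] travel [0.22 5.75 0.68]
42 (0, 0.01, 0.14) 1.578
rot [ 4.03  0.01 -0.04] travel [0.26 6.66 1.19]
42 (0, 0, 0.14) 1.718
rot [ 4.03  0.01 -0.04] travel [0.31 7.35 1.91]
42 (0, -0.012, 0.14) 1.879
rot [ 4.03  0.01 -0.04] travel [0.37 8.18 2.77]
```

View pics/scene5.png

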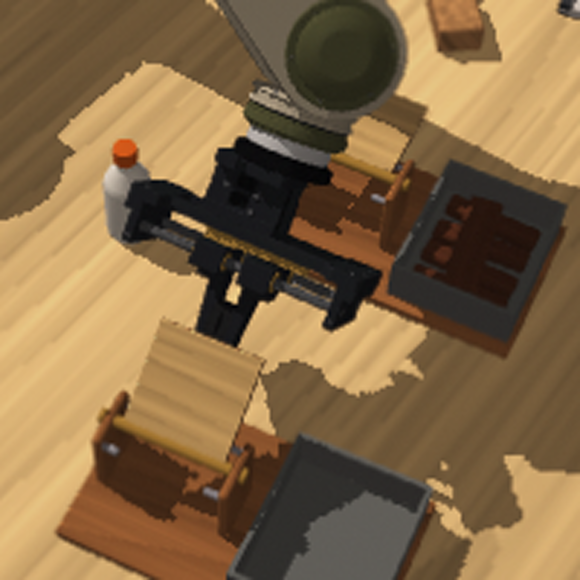

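Request:
step_arm:
  rot:
    - [1,0,0]
    - [2,0,0]
    - [3,0,0]
    - [4,0,0]
    - [4,0,0]
    - [4,0,0]
    - [4,0,0]
    - [4,0,0]
    - [4,0,0]
    - [4,0,0]
    - [4,0,0]
    - [4,0,0]
    - [4,0,0]
  travel:
    - [0,0.6,-0.1]
    - [0,1.2,-0.2]
    - [0,1.8,-0.3]
    - [0.1,2.5,-0.3]
    - [0.1,3.2,-0.3]
    - [0.1,3.7,-0.1]
    - [0.1,4.2,0.1]
    - [0.2,5,0.4]
    - [0.2,5.7,0.7]
    - [0.3,6.2,0.9]
    - [0.3,6.7,1.2]
    - [0.3,6.7,1.2]
    - [0.3,6.7,1.2]
  gripper: [1,1,1,1,1,1,1,1,1,1,1,1,1]

```text
time_s: 7.22
ee_pos: [0.5659, -0.127, 0.1401]
orientation: [0.93, 0.079, 0.03, 0.357]
ft_force: [-0.6, -0.4, -0.0]
grip_width: 0.0004
```

Run:
```python
from plan import *
s=bot.read_state(); print(s["joint_pos"].round(3))
for n in("scene",): 
    im=vision.get_image(n)[:,:,::-1]
    c=im[130:330,210:410] if n=="scene" else im[90:290,160:390]
    cv2.imwrite(f"pics/{n}6.png",cv2.resize(c,None,fx=2.9,fy=2.9,interpolation=cv2.INTER_CUBIC))
print(loc(P,s["ee_pos"][None]))
for t,l in [(42,(0,-.005,.14)),(40,(0,-.02,.138)),(38,(0,-.032,.13)),(36,(0,-.042,.12)),(34,(0,-.05,.108)),(32,(0,-.056,.097)),(30,(0,-.06,.088)),(30,(0,-.06,.086))]:
    R=RG(-1.4,t); k=check(w(l),R,full=FULL);print(t,l,k["th"],k["thB"],k["cheek"],k["bin"]); cmd(w(l),R)
```

```text
[-0.15   0.526  1.645 -0.909  0.936  0.232]
[[0.00034628 0.00917731 0.14010997]]
42 (0, -0.005, 0.14) 1.786 0.0 0.062 0.102
rot [ 0.01  0.03 -0.03] travel [0.03 1.07 0.97]
40 (0, -0.02, 0.138) 1.994 0.0 0.06 0.1
rot [ 2.01  0.03 -0.03] travel [0.1  2.05 2.12]
38 (0, -0.032, 0.13) 2.195 0.0 0.054 0.094
rot [ 4.01  0.03 -0.03] travel [0.16 2.41 3.52]
36 (0, -0.042, 0.12) 2.396 1.404 0.047 0.086
rot [ 6.01  0.03 -0.03] travel [0.2  2.48 4.93]
34 (0, -0.05, 0.108) 2.627 1.709 0.042 0.078
rot [ 8.01  0.03 -0.03] travel [0.24 2.27 6.35]
32 (0, -0.056, 0.097) 2.862 1.911 0.04 0.071
rot [10.01  0.03 -0.03] travel [0.27 1.98 7.57]
30 (0, -0.06, 0.088) 3.039 2.085 0.04 0.066
rot [12.01  0.03 -0.03] travel [0.29 1.68 8.51]
30 (0, -0.06, 0.086) 3.076 2.097 0.039 0.065
rot [12.01  0.03 -0.03] travel [0.29 1.54 8.66]
```

View pics/scene6.png

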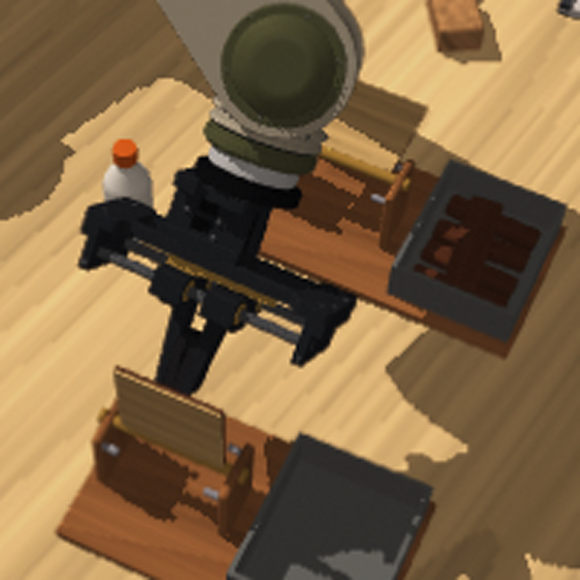

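Request:
step_arm:
  rot:
    - [0,0,0]
    - [0,0,0]
    - [1,0,0]
    - [2,0,0]
    - [3,0,0]
    - [4,0,0]
    - [5,0,0]
    - [6,0,0]
    - [7,0,0]
    - [8,0,0]
    - [9,0,0]
    - [10,0,0]
    - [10,0,0]
    - [10,0,0]
  travel:
    - [0,0.5,0.5]
    - [0,1.1,1]
    - [0.1,1.6,1.6]
    - [0.1,2,2.1]
    - [0.1,2.2,2.8]
    - [0.2,2.4,3.5]
    - [0.2,2.4,4.2]
    - [0.2,2.5,4.9]
    - [0.2,2.4,5.6]
    - [0.2,2.3,6.3]
    - [0.3,2.1,6.9]
    - [0.3,2,7.5]
    - [0.3,2,7.6]
    - [0.3,2,7.6]
  gripper: [1,1,1,1,1,1,1,1,1,1,1,1,1,1]

```text
time_s: 8.43
ee_pos: [0.5798, -0.1911, 0.0965]
orientation: [0.958, 0.082, 0.023, 0.274]
ft_force: [0.9, 0.7, 0.4]
grip_width: 0.0005
```

Run:
```python
from plan import *
s=bot.read_state(); print(s["joint_pos"].round(3))
for n in("scene",): 
    im=vision.get_image(n)[:,:,::-1]
    c=im[130:330,210:410] if n=="scene" else im[90:290,160:390]
    cv2.imwrite(f"pics/{n}7.png",cv2.resize(c,None,fx=2.9,fy=2.9,interpolation=cv2.INTER_CUBIC))
print(loc(P,s["ee_pos"][None]))
for t,l in [(32,(0,-.06,.09)),(32,(0,-.06,.088)),(32,(0,-.06,.086)),(32,(0,-.06,.084)),(32,(0,-.06,.082)),(32,(0,-.06,.18))]:
    R=RG(-1.4,t); k=check(w(l),R,full=FULL);print(t,l,k["th"],k["thB"],k["cheek"],k["bin"]); cmd(w(l),R)
```

```text
[-0.319  0.592  1.586 -0.7    0.812 -0.034]
[[ 0.00015167 -0.05645534  0.09648601]]
32 (0, -0.06, 0.09) 3.007 2.056 0.04 0.067
rot [-0.    0.04 -0.02] travel [-0.01 -0.04  0.77]
32 (0, -0.06, 0.088) 3.044 2.068 0.039 0.066
rot [-0.    0.04 -0.02] travel [-0.01 -0.14  0.94]
32 (0, -0.06, 0.086) 3.081 2.08 0.039 0.065
rot [-0.    0.04 -0.02] travel [-0.01 -0.25  1.11]
32 (0, -0.06, 0.084) 3.118 2.136 0.038 0.064
rot [-0.    0.04 -0.02] travel [-0.01 -0.35  1.28]
32 (0, -0.06, 0.082) 3.157 2.157 0.036 0.063
rot [-0.    0.04 -0.02] travel [-0.01 -0.46  1.45]
32 (0, -0.06, 0.18) 0.0 0.0 0.104 0.138
rot [-0.    0.04 -0.02] travel [-0.01  4.73 -6.86]
```

View pics/scene7.png

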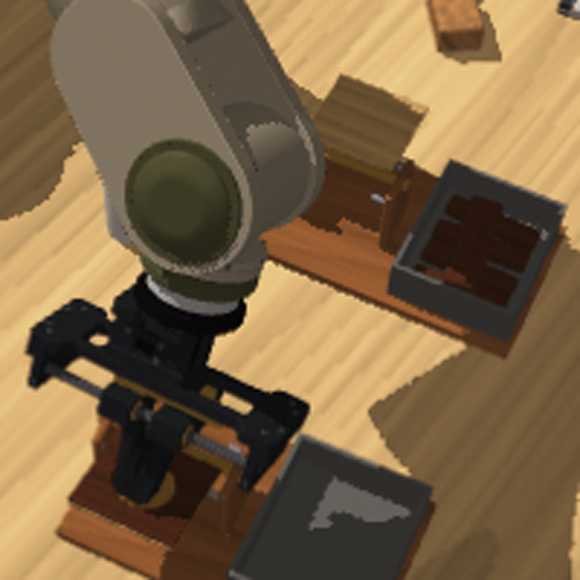

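Request:
step_arm:
  rot:
    - [0,0,0]
    - [0,0,0]
    - [0,0,0]
    - [0,0,0]
    - [0,0,0]
    - [0,0,0]
  travel:
    - [0,0,0.3]
    - [0,0,0.6]
    - [0,0,0.8]
    - [0,-0.1,0.9]
    - [0,-0.1,0.9]
    - [0,-0.1,0.9]
  gripper: [1,1,1,1,1,1]

```text
time_s: 8.98
ee_pos: [0.5806, -0.1947, 0.0887]
orientation: [0.958, 0.082, 0.023, 0.275]
ft_force: [0.1, 0.1, 0.2]
grip_width: 0.0008
```

Request:
step_arm:
  rot:
    - [0,0,0]
    - [0,0,0]
    - [0,0,0]
  travel:
    - [0,-0.05,0.08]
    - [0,-0.1,0.16]
    - [0,-0.1,0.16]
  gripper: [1,1,1]

```text
time_s: 9.23
ee_pos: [0.5806, -0.1947, 0.0868]
orientation: [0.958, 0.082, 0.023, 0.275]
ft_force: [0.7, 0.4, 0.4]
grip_width: 0.0004
```

Request:
step_arm:
  rot:
    - [0,0,0]
    - [0,0,0]
    - [0,0,0]
  travel:
    - [0,-0.05,0.08]
    - [0,-0.1,0.16]
    - [0,-0.1,0.16]
  gripper: [1,1,1]

```text
time_s: 9.48
ee_pos: [0.5806, -0.1947, 0.0848]
orientation: [0.958, 0.082, 0.023, 0.275]
ft_force: [0.4, 0.3, 0.3]
grip_width: 0.0008
```

Request:
step_arm:
  rot:
    - [0,0,0]
    - [0,0,0]
  travel:
    - [0,-0.05,0.08]
    - [0,-0.05,0.08]
  gripper: [1,1]

```text
time_s: 9.65
ee_pos: [0.5806, -0.1947, 0.0839]
orientation: [0.958, 0.082, 0.023, 0.275]
ft_force: [-0.0, -0.3, 0.5]
grip_width: 0.0005
```

Request:
step_arm:
  rot:
    - [0,0,0]
    - [0,0,0]
  travel:
    - [0,-0.05,0.08]
    - [0,-0.05,0.08]
  gripper: [1,1]

```text
time_s: 9.82
ee_pos: [0.5807, -0.1948, 0.0832]
orientation: [0.958, 0.082, 0.024, 0.275]
ft_force: [0.3, 0.1, 1.5]
grip_width: 0.0002
```

Run:
```python
from plan import *
for n in("scene",): 
    im=vision.get_image(n)[:,:,::-1]
    cv2.imwrite(f"pics/{n}8.png",cv2.resize(im[240:350,210:360],None,fx=5,fy=5,interpolation=cv2.INTER_CUBIC))
s=bot.read_state();print(s["ft_force"],loc(P,s["ee_pos"][None]))
```

```text
[-0.09358513 -0.44309623  1.62967264] [[ 0.00027336 -0.06027385  0.08330448]]
```

View pics/scene8.png

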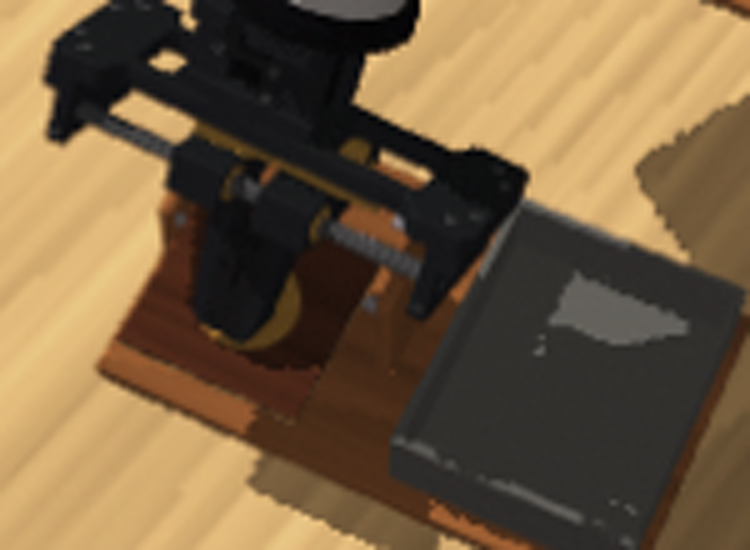

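Request:
step_arm:
  rot:
    - [0,0,0]
    - [0,0,0]
  travel:
    - [0,-0.03,0.05]
    - [0,-0.03,0.05]
  gripper: [1,1]

```text
time_s: 10.03
ee_pos: [0.5808, -0.1948, 0.083]
orientation: [0.958, 0.082, 0.024, 0.275]
ft_force: [-1.2, 0.1, 4.2]
grip_width: 0.0004
```

Request:
step_arm:
  rot:
    - [0,0,0]
    - [0,0,0]
  travel:
    - [0,-0.03,0.05]
    - [0,-0.03,0.05]
  gripper: [1,1]

```text
time_s: 10.2
ee_pos: [0.5809, -0.1949, 0.0827]
orientation: [0.958, 0.082, 0.024, 0.275]
ft_force: [-2.3, 0.7, 7.8]
grip_width: 0.0006
```

Request:
step_arm:
  rot:
    - [0,0,0]
    - [0,0,0]
    - [0,0,0]
    - [0,0,0]
    - [0,0,0]
    - [0,0,0]
    - [0,0,0]
    - [0,0,0]
    - [0,0,0]
    - [0,0,0]
    - [0,0,0]
  travel:
    - [0,0.2,-0.3]
    - [0,0.5,-0.8]
    - [0,1,-1.7]
    - [0,2,-3.3]
    - [0,3.5,-5.5]
    - [0,5,-8]
    - [0,6.5,-10.4]
    - [0,8,-12.8]
    - [0,9,-14.4]
    - [0,9,-14.4]
    - [0,9,-14.4]
  gripper: [1,1,1,1,1,1,1,1,1,1,1]

```text
time_s: 11.12
ee_pos: [0.5807, -0.1946, 0.2526]
orientation: [0.958, 0.082, 0.024, 0.275]
ft_force: [0.9, -0.7, -0.4]
grip_width: 0.0008
```

Run:
```python
from plan import *
for n in("scene","top"): 
    im=vision.get_image(n)[:,:,::-1]
    cv2.imwrite(f"pics/{n}9.png",im)
    c=im[225:360,200:370] if n=="scene" else im[90:240,280:400]
    cv2.imwrite(f"pics/{n}9c.png",cv2.resize(c,None,fx=4,fy=4,interpolation=cv2.INTER_CUBIC))
s=bot.read_state();print(s["ft_force"],s["ee_pos"])
```

```text
[-0.01801346  0.62207856  0.31585218] [ 0.58015045 -0.19452429  0.25047998]
```

View pics/scene9.png

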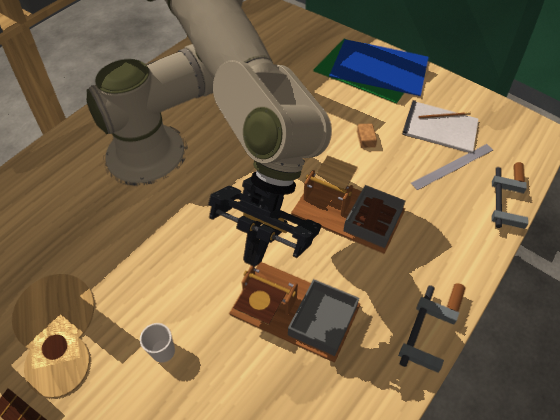

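View pics/scene9c.png

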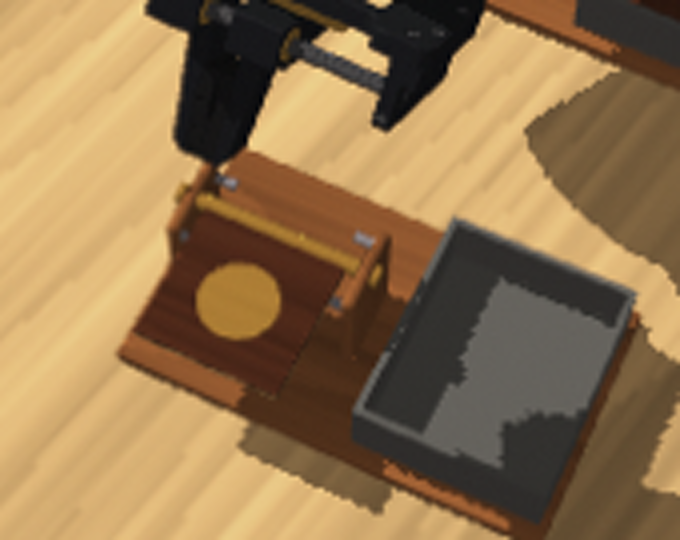

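View pics/top9.png

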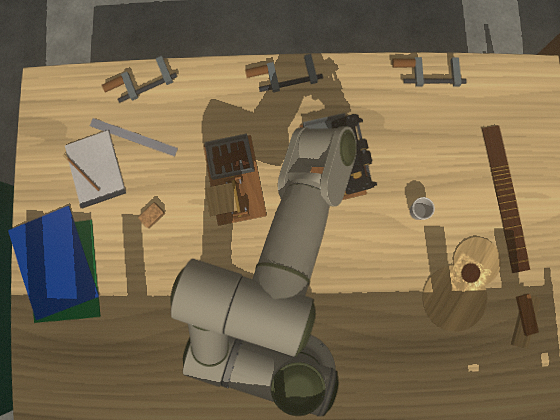

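Run:
```python
from plan import *
s=lambda u,v:(200+u/4-.375,225+v/4-.375)
print(s(132,338),s(275,395))
for th in (2.9,3.0,3.07,3.14):
    # dark face up: offset -n
    q=[(x,.085*np.cos(th)+.003*np.sin(th),.075+.085*np.sin(th)-.003*np.cos(th)) for x in(-.042,.042)]
    print(th,proj("scene",T(P,q)).round(1).tolist())
```

```text
(232.625, 309.125) (268.375, 323.375)
2.9 [[232.8, 301.7], [269.6, 318.1]]
3.0 [[232.7, 304.2], [269.2, 320.6]]
3.07 [[232.7, 305.8], [269.1, 322.2]]
3.14 [[232.9, 307.2], [269.1, 323.5]]
```

Request:
step_arm:
  rot:
    - [0,0,0]
    - [0,0,0]
    - [0,0,0]
    - [0,0,0]
    - [0,0,0]
    - [0,0,0]
  travel:
    - [0,2,1.2]
    - [0,4,2.4]
    - [0,6,3.6]
    - [0,8,4.8]
    - [0,8,4.8]
    - [0,8,4.8]
  gripper: [1,1,1,1,1,1]

```text
time_s: 11.72
ee_pos: [0.5959, -0.2872, 0.2517]
orientation: [0.958, 0.081, 0.022, 0.274]
ft_force: [-0.1, 0.1, -1.0]
grip_width: 0.0003
```

Run:
```python
from plan import *
cv2.imwrite("pics/scene10.png",vision.get_image("scene")[:,:,::-1])
```

```text
(no output)
```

View pics/scene10.png

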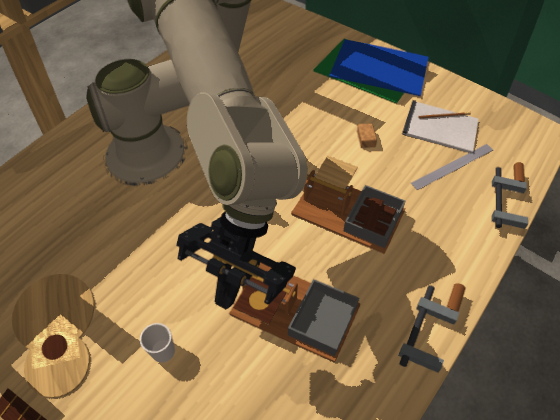

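Run:
```python
from plan import *
cv2.imwrite("pics/top10.png",vision.get_image("top")[:,:,::-1])
cv2.imwrite("pics/wrist10.png",vision.get_image("wrist")[:,:,::-1])
```

```text
(no output)
```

View pics/top10.png

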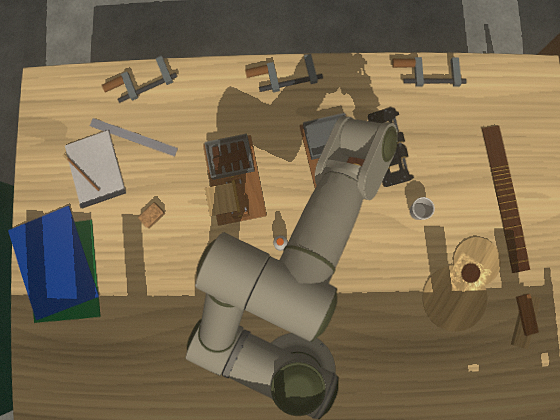

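The bottle is still at (280,242) in the top view, where it started, and so are the cup (423,208) and the block (152,213). The stocked bin's paddle still lies on the left. I'm handing in now.

```bash
python3 -c "
from station import bot
print(bot.hand_in(), bot.read_state()['ft_force'])"
```

```text
the job is handed in; nothing more can be done
the job is handed in; nothing more can be done
```

The empty bin's paddle (the right-hand station) now lies flat on the right with its dark face and brass disc up. I handed the job in at about 12 s of the 38 s allowed.

- **The push:** I slid the closed fingertips under the paddle's free edge from the left, swept it up and over the hinge, and pressed it lightly down. It met the stop at about 8 N (limit 25 N). Then I backed the arm off, clear of everything.
- **Paddle:** in the last scene picture its free edge is within about 2 px of where it should be at the stop (3.14 rad). It sits on the flat side of that, and a 3.0 rad paddle would be 3–5 px off.
- **Other things:** the stocked bin's paddle still lies on the left. The sanding block, cup and glue bottle appear where they started in the top view.
- **Limit of the checks:** the bottle was hidden behind the wrist in the last scene pictures, so its final check rests on the top view alone. No check failed or disagreed with another.

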